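# Set the pipe gauge's sliding stop and bring the pipe up to it

## Robot

A 6-joint arm with a two-finger parallel gripper is mounted at the origin on the work surface. World frame = base frame: x ahead of the robot, y to its left, z up, the work surface at z = 0. Lengths are in mm, angles in rad, forces in N, time in s.
With the tool pointing down it reaches from about 300 to 775 mm from the base axis. Payload 14.6 kg.
Tool frame: the origin (TCP) lies between the finger pads; the fingertips stand 11 mm ahead of it and the grasp point (between the pads) lies 8 mm behind it; z points along the fingers, y is the line along which they close (so a half turn about z gives the same grasp; the last joint's range is limited). The gripper opens to 94 mm and grips with 3 to 60 N. Pads are 16 mm wide; open, the fingers measure 119 mm over their backs; the gripper's body (75 mm by 177 mm) begins 78 mm behind the grasp point.
Start: joints at [1.042, 0.3, 1.521, -0, 1.321, -0.067], TCP at [245.054, 492.38, 216.446] pointing down, gripper open.
Joint ranges: [-3.03, 3.03], [-0.79, 2.21], [0.23, 2.52], [-1.04, 4.18], [0, 3.07], [-2.55, 2.55]. Speed limits (rad/s): [2.22, 2.22, 2.57, 3.14, 3.14, 3.14].

## Interface

Orientations are given as [roll, pitch, yaw] about the fixed x, y, z axes, in that order (R = Rz(yaw) Ry(pitch) Rx(roll)).
In Python, from cell import manip gives the robot as it stands. The module is installed in compiled form; this text tells all that it offers.
- The arm moves only by the tool arm_command, never from a script. Its argument "rows" is one flat list of numbers, 5 for each row, row after row: the shift along the world's x, y, z in mm, then the turn about the world's z in degrees, then the finger opening in mm, from 0 to 94. In form: [dx, dy, dz, twist, jaw, dx, dy, dz, twist, jaw, ...]. A call has 1 to 5 rows; each row shifts and turns the commanded pose from where the row before left it; what a row does not reach is not made up. A row lasts 1/8 s, in which the tool goes at most 62.5 mm and 10.7 degrees, less where a joint would pass 70% of its speed; a pose out of reach is approached as far as the arm can. A call is refused whole if a number of a shift passes 62.5 or a number of a turn 10.7, either way. A call with a gripper value outside its range is refused whole. The fingers move at their own pace and stop on an object; "newtons" is the grip in N (left out, the last holds). Time passes only in rows, so rows that do not move let the fingers close. It gives the time, the measured TCP pose, the force and the opening at its end, in the units of the state.
- manip.read_state(): the state, without advancing time (a new reading comes with each control period).
- manip.camera(name): name is "scene" or "side" or "wrist"; returns a dict with "image" (384x512x3 uint8, blue, green, red), "z_map" (384x512 float32, mm along the optical axis (not along the pixel's ray), 0 where there is no reading), "fx", "fy", "cx", "cy" (pixels), "pose" (4x4, takes a point from camera to world coordinates). Camera axes: x right, y down, z forward; pixel columns grow to the right and rows downward; lengths in mm; the calibration is good to about 2 mm. A picture is of the moment at which its call begins.
- manip.sign_off(): hands the job in, once; it reports no verdict.
The state is a dict: "clock": time; "joints": joint angles; "qd": joint speeds; "effort": joint torques, N m; "eef_pos": TCP position; "eef_rot": TCP orientation; "wrist_force": force on the tool from outside, world axes, zero at the start; "moment": the same for the moment, N m; "finger_gap": finger opening in mm.
Only numpy, scipy, OpenCV 4.12 (cv2) and the standard library are available. Lean on these libraries where they do the work, as an engineer would, in place of code of your own. Each camera call takes 0.05 s, during which the arm holds its last target. There are 200 camera calls.

## Task

On the pipe length gauge, push the orange stop along its rail until it drops into the notch beside the green clip. Then push the blue pipe along its trough until its end rests against the stop, with the stop still seated in that notch. Only push: don't lift the pipe or pull the stop's red knob, and leave everything else where it is.

Things in the scene. Friction and masses are not known exactly. Their poses are not given: they have to be found in the camera images.
- gauge: Pipe gauge fixed to the table, white base plate 150 (x) x 400 (y) x 10 mm, origin at the centre of its underside. Along y run an aluminium V trough at gauge x = -40 mm (robot's side; walls 30 mm above the table), a brass strip at x = +5 mm (24 mm high) and a steel bar at x = +30 mm (28 mm high). A fingertip 35 mm or more above the table clears these
- strip (a point): Top of the brass strip at gauge x = +5, y = +40 mm, 24 mm above the table: its middle notch. Three V notches, 14 mm wide and 7 mm deep, at gauge y = +80, +40 and 0 mm
- stop (a joint): Orange stop, a block 98 (x) x 40 (y) mm, 32 to 66 mm above the table; it only slides along the gauge. Value in m grows towards gauge -y, 0 to 0.175; its centre is at gauge y = 0.150 - value. Starts at 0 to 0.04, before all notches. Slides with about 1.5 N; the push dips as it drops into a notch, then 7 to 11 N pushes it out, either way. Let go in a notch, it centres itself
- stop_push (a point): Centre of the stop's +y face, 50 mm above the table (gauge x = -10 mm), where it can be pushed towards -y
- stop_face (a point): The stop's -y face at the trough's axis, 40 mm above the table; axes as the gauge's. The pipe's end comes to rest here
- plunger (a joint): Spring plunger in the stop, with a red knob (20 mm across, 16 mm high) on top at gauge x = +5 mm. Value in m: 0 when dropped in a notch, +0.005 when riding on the strip; the knob's top is then 87 or 92 mm above the table. It drops by itself; a higher value means that it is being pulled up
- green_clip: Bright green clip, 16 x 14 x 24 mm, fixed on the base plate at gauge x = +58 mm beside the notch to use, at the same gauge y. The two other notches have black clips of the same shape. Origin at the centre of its underside, 10 mm above the table
- pipe_center (a point): Centre of the loose blue plastic pipe, 42 mm across, 100 mm long, 0.10 to 0.17 kg, lying along the trough (axis along gauge y, 40 mm above the table) on the -y side of the stop, its nearer end clear of the stop's whole travel. Slides with 1 to 3 N
- elbow: grey plastic pipe elbow, 48 mm arms, 40 mm high; bystander, origin at its underside
- coupling: grey plastic pipe sleeve standing on end, 54 mm across, 45 mm high; bystander, origin at its underside
- screwdriver: screwdriver lying on the table beyond the gauge; bystander
- spare_pipe: another short blue pipe, 42 mm across and 70 mm high, standing on end beyond the gauge; bystander, origin at its underside
- sealant: can, 64 mm across, 90 mm high; bystander, origin at its underside
- fittings_bin: grey open bin of fittings, 200 x 130 x 80 mm; bystander, origin at its underside
- carton: cardboard carton, 150 x 100 x 70 mm; bystander, origin at its underside
Not all that is in view belongs to the job. What is shaped like the part that bears pipe_center but pink or yellow is not meant.

How it is judged:
By the outcome, as a careful person would: the job done as asked, in the order asked, and still so for the second after the job is handed in, with the robot touching nothing.
It also fails if it takes over 58 s, if anything falls off the work surface, if the arm or the gripper's body presses on something with over 40 N, if the wrist force passes 120 N, or if a joint passes its speed limit or range.

## Working session

There is one attempt and no reset: what is moved stays moved. The work goes in short steps, Python scripts to look and compute and a tool call to move; the robot and the scene stay as the last step left them, time stands still between calls to the robot, and variables do not carry over. Pictures are saved under pics/ and viewed, on a budget of 10 in all, crops included, one or two more only if the job needs it, and the job is handed in when it is done.

Besides the shell and the picture viewer there is one more tool, called after ">>>" as name(argument=value, ...) on one line, values as JSON. arm_command: Moves the arm, as the interface text tells. Its arguments: {"type":"object","properties":{"rows":{"type":"array","items":{"type":"number"}},"newtons":{"type":"number"}},"required":["rows"]}

```bash
mkdir -p pics; cat > h.py <<'E'
import numpy as np, cv2
from cell import manip
def shot(n,f=None):
    c=manip.camera(n)
    if f: cv2.imwrite('pics/'+f,c['image'])
    return c
def P(c,u,v,z=None):
    T=np.array(c['pose']); d=T[:3,:3]@np.array([(u-c['cx'])/c['fx'],(v-c['cy'])/c['fy'],1.]); o=T[:3,3]
    if z is None: return o+d*c['z_map'][int(round(v)),int(round(u))]
    return o+d*(z-o[2])/d[2]
def cloud(c):
    T=np.array(c['pose']);Z=c['z_map'];v,u=np.mgrid[:Z.shape[0],:Z.shape[1]]
    X=np.stack([(u-c['cx'])/c['fx']*Z,(v-c['cy'])/c['fy']*Z,Z],-1)
    return X@T[:3,:3].T+T[:3,3]
E
python3 - <<'E'
from h import *
import pickle
d={}
ims=[]
for n in ['scene','side']:
    c=shot(n,n+'0.png'); d[n]=c
pickle.dump(d,open('c0.pkl','wb'))
print(manip.read_state())
E
```

```text
{'clock': 0.1, 'joints': array([ 1.04237662e+00,  3.00395683e-01,  1.52153988e+00, -3.08060039e-05,
        1.32069639e+00, -6.65834548e-02]), 'qd': array([-0.00033005, -0.00111085, -0.00065794, -0.00032818, -0.00151102,
        0.00021111]), 'effort': array([ 1.23695718e-03, -5.32642901e+01, -3.53284013e+01,  7.09604868e-02,
        2.34725088e-02, -1.24752637e-04]), 'eef_pos': array([244.95982804, 492.17751794, 215.94512197]), 'eef_rot': array([-3.14055368e+00, -3.93752299e-05,  2.67976403e+00]), 'wrist_force': array([ 0.73808963, -0.07929075,  0.72613345]), 'moment': array([ 0.03729965,  0.02333594, -0.04533833]), 'finger_gap': 94.24947550226827}
```

View pics/scene0.png

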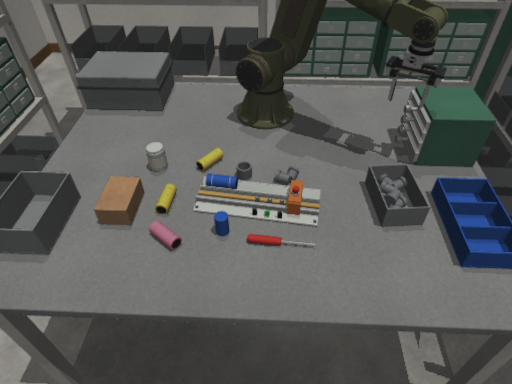

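View pics/side0.png

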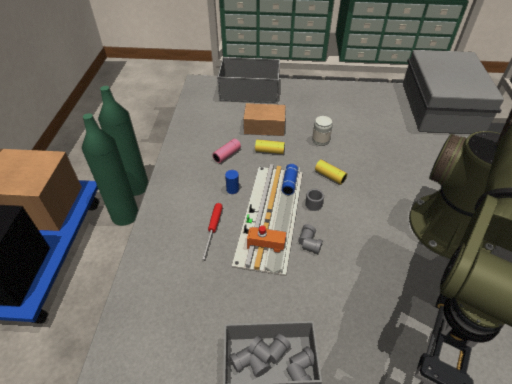

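The scene view shows the gauge around (258,200), with the orange stop at (295,197), the lying blue pipe at (222,182) and the clips near (255..280,213). The side view shows the stop at (266,239), the pipe at (290,180) and the green clip near (250,220). 

Possible confusions for the pipe are the spare blue pipe standing at scene (222,224), the yellow pipes at (210,159) and (166,198), and the pink one at (165,235). I choose the blue one lying in the trough at (222,182).

```bash
cat > m.py <<'E'
from h import *
import pickle
d=pickle.load(open('c0.pkl','rb'))
def blobs(m,k=6,mina=6):
    n,l,s,c=cv2.connectedComponentsWithStats(m.astype(np.uint8)); o=np.argsort(-s[1:,4])[:k]+1
    return [(i,l==i,s[i],c[i]) for i in o if s[i,4]>=mina]
for n in d:
    c=d[n]; X=cloud(c); hsv=cv2.cvtColor(c['image'],cv2.COLOR_BGR2HSV); H,S,V=[hsv[...,i].astype(int) for i in range(3)]
    near=(np.abs(X[...,2]-45)<60)&(X[...,0]>250)&(X[...,0]<900)&(np.abs(X[...,1])<500)&(c['z_map']>0)
    for nm,m in dict(orange=(H>4)&(H<14)&(S>190)&(V>120),red=((H<4)|(H>176))&(S>170),blue=(H>105)&(H<125)&(S>150),green=(H>45)&(H<80)&(S>120)&(V>60),white=(S<35)&(V>165)).items():
        for i,b,s,cc in blobs(m&near,3):
            q=X[b]; print(n,nm,s[4],cc.round(1),'med',np.median(q,0).round(1),'min',np.percentile(q,3,axis=0).round(0),'max',np.percentile(q,97,axis=0).round(0))
            if nm=='white':
                top=b&(np.abs(X[...,2]-10)<5); r=cv2.minAreaRect(X[top][:,:2].astype(np.float32)); print('rect',r)
a=cv2.resize(d['scene']['image'][150:250,170:340],None,fx=4,fy=4,interpolation=cv2.INTER_CUBIC)
cv2.imwrite('pics/crop1.png',a)
E
python3 m.py
```

```text
scene red 234 [263.9 239.3] med [715.2  24.5  23. ] min [704. -20.  12.] max [722.  69.  29.]
scene red 27 [295.5 189. ] med [569.7 114.7  90.4] min [557. 108.  81.] max [573. 123.  94.]
scene blue 275 [221.5 223.1] med [ 685.  -102.3   56. ] min [ 660. -119.    7.] max [692. -86.  73.]
scene blue 173 [220.6 180.6] med [ 502.1 -127.6   55.1] min [ 484. -153.   36.] max [ 512. -103.   64.]
scene blue 61 [233.1 181.9] med [506.3 -86.   55. ] min [489. -94.  37.] max [515. -78.  63.]
scene green 18 [266.9 212.8] med [612.2  29.8  23.8] min [609.  25.  14.] max [614.  33.  36.]
scene white 475 [228.1 209.3] med [589.5 -93.4  11.5] min [ 566. -196.    8.] max [614.  13.  14.]
rect ((589.4930419921875, -94.16119384765625), (227.935791015625, 38.245079040527344), 83.06371307373047)
scene white 206 [299.8 218.7] med [620. 138.  11.] min [604.  80.   8.] max [635. 181.  14.]
rect ((620.9019775390625, 130.58526611328125), (113.02117919921875, 34.93198776245117), 89.62084197998047)
scene white 131 [310.9 193.4] med [513.9 172.3  20.9] min [503. 146.  11.] max [544. 195.  31.]
rect ((519.3731689
[... 666 characters left out ...]
reen 19 [248.7 219.7] med [604.6  33.9  15.4] min [598.  27.  11.] max [610.  38.  35.]
side white 1191 [252.6 214.8] med [593.2  -7.8  10.8] min [ 557. -190.    7.] max [631. 183.  30.]
rect ((598.5565795898438, -9.52691650390625), (400.9197082519531, 37.668846130371094), 83.52778625488281)
side white 534 [290.5 225.8] med [482.   49.1  11.4] min [ 452. -165.    8.] max [504. 194.  32.]
rect ((473.85882568359375, 6.7744598388671875), (397.2541198730469, 10.715651512145996), 83.16363525390625)
side white 487 [278.1 206.8] med [519.1 -18.2  14.6] min [ 502. -174.    8.] max [539.  60.  31.]
rect ((513.25244140625, -68.1785888671875), (253.96910095214844, 35.47172164916992), 83.35672760009766)
```

View pics/crop1.png

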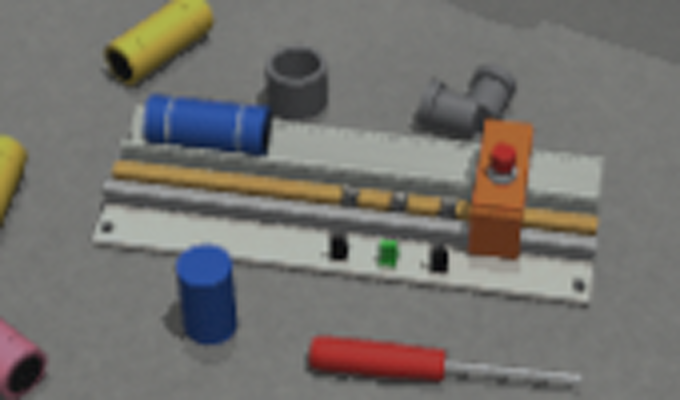

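The crop confirms the choices: pipe at crop (207,125), stop at (500,190), green clip in the middle of the three at (390,252), so the target is gauge y=+40. Gauge pose is about (543,-2) with yaw -6.6°. The stop centre is at gauge y≈122 and the pipe centre at y≈-119. Next I move above the stop's +y side with the fingers closed.

>>> arm_command(rows=[31,-32,0,2,94,31,-32,0,2,60,31,-32,0,2,30,31,-32,0,2,0,31,-32,0,2,0], newtons=30)

```text
clock: 0.72
eef_pos: [400.8, 331.2, 216.2]
eef_rot: [-3.141, -0.0, 2.855]
wrist_force: [-0.1, 0.8, -0.4]
finger_gap: 57.6
```

>>> arm_command(rows=[31,-32,0,2,0,31,-32,0,2,0,31,-32,0,2,0,31,-32,0,2,0,31,-32,0,2,0])

```text
clock: 1.35
eef_pos: [555.8, 171.2, 216.1]
eef_rot: [-3.141, -0.001, 3.03]
wrist_force: [0.3, 0.2, 0.1]
finger_gap: 7.1
```

```bash
python3 - <<'E'
from h import *
import pickle
c=shot('wrist','w1.png'); pickle.dump(c,open('w1.pkl','wb'))
s=manip.read_state(); print(s['eef_pos'],s['eef_rot'],s['finger_gap'],s['wrist_force'])
E
```

```text
[558.3996596  167.71031672 215.80834838] [-3.14049902e+00  7.74332147e-05  3.02925006e+00] 3.4114341860727064 [ 2.16171509 -3.26346466 -1.15167583]
```

View pics/w1.png

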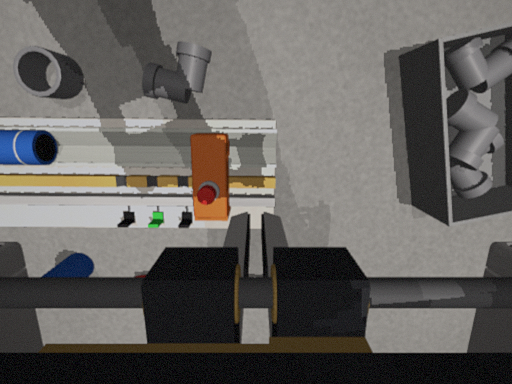

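The wrist view shows the gauge square in the image. The stop's top is at (210,175), the knob at (207,195), the green clip at (157,216), the pipe's near end at (45,147), and the plate's +y edge at column 275. Now I measure the gauge, stop and pipe.

```bash
python3 - <<'E'
from h import *
import pickle
c=pickle.load(open('w1.pkl','rb')); X=cloud(c)
hsv=cv2.cvtColor(c['image'],cv2.COLOR_BGR2HSV); H,S,V=[hsv[...,i].astype(int) for i in range(3)]
zm=c['z_map']
def rect(m,nm,xy=True):
    q=X[m&(zm>0)]; r=cv2.minAreaRect(q[:,:2].astype(np.float32)); print(nm,len(q),'z',np.median(q[:,2]).round(1),'rect',np.round(r[0],1),np.round(r[1],1),round(r[2],2)); return r
o=(H>4)&(H<16)&(S>150)&(np.abs(X[...,2]-66)<4); rect(cv2.morphologyEx(o.astype(np.uint8),cv2.MORPH_OPEN,np.ones((3,3)))>0,'stop top')
rect((H>45)&(H<80)&(S>100)&(V>60)&(X[...,2]>28),'clip top')
w=(np.abs(X[...,2]-10)<3)&(S<40)&(V>130); w[:100]=0; w[232:]=0; w[:,:]=w
v,u=np.where(w)
# edges: front edge line (largest row) & +y edge
pts=X[w][:,:2]; yaw=None
front=[X[np.where(w[:,k])[0].max(),k,:2] for k in range(5,115) if w[:,k].any()]
l=cv2.fitLine(np.array(front,np.float32),cv2.DIST_HUBER,0,.01,.01).ravel(); d=l[:2]*np.sign(l[1]); ang=np.arctan2(d[1],d[0])-np.pi/2; print('yaw',np.degrees(ang),'front pt',l[2:])
ex=np.array([np.cos(ang),np.sin(ang)]);ey=np.array([-ex[1],ex[0]])
print('front gx(world proj)',l[2:]@ex,'proj y range',np.percentile(pts@ey,[.5,99.5]),'x',np.percentile(pts@ex,[.5,99.5]))
C=ex*(l[2:]@ex-75)+ey*(np.percentile(pts@ey,99.5)-200); print('centre',C)
def g(p): p=np.array(p[:2])-C; return (p@ex).round(1),(p@ey).round(1)
k=((H<4)|(H>176))&(S>150)&(X[...,2]>80)&(X[...,2]<100); kq=X[k]; print('knob',len(kq),kq[:,2].max(),g(np.median(kq,0)))
q=X[o]; print('stop gy range',np.percentile((q[:,:2]-C)@ey,[1,99]),'gx',np.percentile((q[:,:2]-C)@ex,[1,99]))
q=X[(H>45)&(H<80)&(S>100)&(V>60)&(X[...,2]>28)]; print('clip',g(np.median(q,0)))
b=(H>105)&(H<125)&(S>150)&(X[...,2]>25)&(X[...,2]<70)&(X[...,0]<560); q=X[b]; print('pipe gy max',np.percentile((q[:,:2]-C)@ey,[90,98,99.5]),'gx',np.percentile((q[:,:2]-C)@ex,[1,50,99]),'zmax',np.percentile(q[:,2],99))
dd=pickle.load(open('c0.pkl','rb'))
for n in dd:
    cc=dd[n];Y=cloud(cc);h=cv2.cvtColor(cc['image'],cv2.COLOR_BGR2HSV)
    m=(h[...,0]>105)&(h[...,0]<125)&(h[...,1]>150)&(Y[...,2]>25)&(Y[...,2]<70)&(Y[...,0]<540)&(Y[...,0]>400)&(np.abs(Y[...,1])<220); q=Y[m]
    print(n,'pipe gy',np.percentile((q[:,:2]-C)@ey,[1,99]),'gx top',np.median((q[q[:,2]>58][:,:2]-C)@ex),'zmax',np.percentile(q[:,2],99))
for gx,gy in [(-10,175),(-10,72.5),(-40,-200),(-40,-92.5)]: print(gx,gy,(C+gx*ex+gy*ey).round(1))
E
```

```text
stop top 2409 z 66.3 rect [546.9 118.9] [40.  96.4] 83.14
clip top 50 z 33.7 rect [608.3  30.8] [13.4  4.9] 80.44
yaw -7.041788 front pt [ 603.8549  -110.51006]
front gx(world proj) 612.84784 proj y range [-113.23606587  261.85954801] x [464.11274497 613.09409834]
centre [541.37445452  -4.54354949]
knob 254 93.75600915333723 (np.float64(3.3), np.float64(123.7))
stop gy range [104.1741591 142.9746295] gx [-57.59728008  37.7295397 ]
clip (np.float64(61.4), np.float64(43.3))
pipe gy max [-76.95194762 -76.27874996 -75.79129498] gx [-58.66770274 -41.29013497 -21.53233077] zmax 62.36167349038498
scene pipe gy [-173.90723148  -78.79443863] gx top -33.38682957788363 zmax 65.04639573846492
side pipe gy [-172.9327812   -74.87510991] gx top -39.300459738548724 zmax 63.72375996037874
-10 175 [552.9 170.4]
-10 72.5 [540.3  68.6]
-40 -200 [ 477.2 -198.1]
-40 -92.5 [490.3 -91.4]
```

>>> arm_command(rows=[-2,-1,-40,0,0,0,0,-45,0,0,0,0,-45,0,0,0,0,-30,0,0,0,0,-5,0,0])

```text
clock: 2.02
eef_pos: [552.0, 171.1, 49.5]
eef_rot: [-3.14, -0.004, 3.029]
wrist_force: [-0.8, -0.7, -0.2]
finger_gap: 0.5
```

>>> arm_command(rows=[0,0,0,0,0,0,0,0,0,0])

```text
clock: 2.28
eef_pos: [553.7, 171.6, 52.9]
eef_rot: [3.141, 0.002, 3.029]
wrist_force: [0.3, 0.2, -0.9]
finger_gap: 0.7
```

```bash
cat > g.py <<'E'
from h import *
C=np.array([541.4,-4.5]);a=np.radians(-7.0);ex=np.array([np.cos(a),np.sin(a)]);ey=np.array([-ex[1],ex[0]])
def G(p): p=np.asarray(p)[...,:2]-C; return np.stack([p@ex,p@ey],-1)
def stop(f=None,n='wrist'):
    c=shot(n,f);X=cloud(c);h=cv2.cvtColor(c['image'],cv2.COLOR_BGR2HSV).astype(int);H,S,V=h[...,0],h[...,1],h[...,2]
    near=(X[...,0]>420)&(X[...,0]<660)&(np.abs(X[...,1])<220)&(c['z_map']>0)
    o=near&(H>4)&(H<16)&(S>150)&(np.abs(X[...,2]-66)<4)
    k=near&((H<4)|(H>176))&(S>150)&(X[...,2]>78)&(X[...,2]<105)
    b=near&(H>105)&(H<125)&(S>150)&(X[...,2]>25)&(X[...,2]<75)&(G(X)[...,0]<0)
    if o.sum()>20: print(n,'stop gy',np.percentile(G(X[o])[:,1],[1,99]).round(1))
    if k.sum()>4: print(n,'knob',k.sum(),G(np.median(X[k],0)).round(1),'z',np.percentile(X[k][:,2],[50,90]).round(1))
    if b.sum()>20: print(n,'pipe gy',np.percentile(G(X[b])[:,1],[1,99]).round(1))
    return c
def st():
    s=manip.read_state();F=s['wrist_force'];print('t',s['clock'],'tcp',s['eef_pos'].round(1),'G',G(s['eef_pos']).round(1),'F',F.round(1),'Fy',round(float(F[:2]@ey),2),'gap',round(s['finger_gap'],1),'yaw',np.degrees(s['eef_rot'][2]).round(1))
E
python3 - <<'E'
from g import *
st(); stop(); stop(n='side'); stop(n='scene')
E
```

```text
t 2.275 tcp [553.7 171.6  52.9] G [ -9.2 176.3] F [ 0.3  0.2 -0.9] Fy 0.27 gap 0.7 yaw 173.5
wrist stop gy [104.5 143. ]
wrist knob 396 [ -2.9 123.6] z [89.  91.8]
side stop gy [107.  144.4]
side pipe gy [-152.6 -127.9]
scene stop gy [103.7 140.5]
scene knob 31 [ 13.6 121.6] z [89.7 94.1]
scene pipe gy [-173.9  -78.5]
```

>>> arm_command(rows=[-0.6,-5,0,0,0,-0.6,-5,0,0,0,-0.6,-5,0,0,0,-0.4,-3,0,0,0,-0.4,-3,0,0,0])

```text
clock: 3.05
eef_pos: [550.5, 150.2, 51.4]
eef_rot: [3.141, 0.0, 3.029]
wrist_force: [0.2, 1.3, -0.5]
finger_gap: 0.4
```

>>> arm_command(rows=[-0.6,-5,0,0,0,-0.6,-5,0,0,0,-0.6,-5,0,0,0,-0.6,-5,0,0,0,0,0,0,0,0])

```text
clock: 3.68
eef_pos: [548.0, 129.7, 51.4]
eef_rot: [-3.141, -0.0, 3.028]
wrist_force: [1.1, 0.3, -0.4]
finger_gap: 0.7
```

```bash
python3 - <<'E'
from g import *
st(); stop(); stop(n='scene')
E
```

```text
t 3.675 tcp [548.  129.7  51.4] G [ -9.8 134. ] F [ 1.1  0.3 -0.4] Fy 0.48 gap 0.7 yaw 173.5
wrist stop gy [ 82.9 121.4]
scene stop gy [ 82.2 119.2]
scene knob 32 [ 13.6 101.2] z [90.6 93.9]
scene pipe gy [-174.5  -78.5]
```

>>> arm_command(rows=[-0.4,-3,0,0,0,-0.4,-3,0,0,0,-0.4,-3,0,0,0])

```text
clock: 4.15
eef_pos: [546.9, 121.3, 51.5]
eef_rot: [3.141, 0.0, 3.029]
wrist_force: [1.2, 3.4, -1.3]
finger_gap: 0.6
```

>>> arm_command(rows=[-0.25,-2,0,0,0])

```text
clock: 4.28
eef_pos: [546.7, 119.1, 51.5]
eef_rot: [3.142, 0.0, 3.029]
wrist_force: [1.5, 1.9, -0.4]
finger_gap: 0.5
```

>>> arm_command(rows=[-0.25,-2,0,0,0])

```text
clock: 4.4
eef_pos: [546.3, 117.1, 51.5]
eef_rot: [-3.141, -0.0, 3.029]
wrist_force: [0.4, 0.7, 0.2]
finger_gap: 0.6
```

>>> arm_command(rows=[-0.25,-2,0,0,0])

```text
clock: 4.53
eef_pos: [545.9, 115.0, 51.4]
eef_rot: [-3.141, -0.0, 3.029]
wrist_force: [-0.1, 0.6, -0.1]
finger_gap: 0.5
```

>>> arm_command(rows=[-0.25,-2,0,0,0])

```text
clock: 4.65
eef_pos: [545.7, 113.1, 51.4]
eef_rot: [-3.141, -0.0, 3.029]
wrist_force: [-0.8, -0.1, -0.0]
finger_gap: 0.5
```

>>> arm_command(rows=[-0.25,-2,0,0,0])

```text
clock: 4.78
eef_pos: [545.5, 111.2, 51.4]
eef_rot: [-3.141, -0.0, 3.029]
wrist_force: [0.4, 0.2, -0.3]
finger_gap: 0.7
```

>>> arm_command(rows=[-0.25,-2,0,0,0])

```text
clock: 4.9
eef_pos: [545.3, 109.6, 51.4]
eef_rot: [3.141, 0.0, 3.029]
wrist_force: [1.2, 8.3, -1.0]
finger_gap: 0.4
```

>>> arm_command(rows=[-0.25,-2,0,0,0])

```text
clock: 5.03
eef_pos: [545.2, 108.2, 51.5]
eef_rot: [3.14, 0.0, 3.029]
wrist_force: [0.7, 10.2, -2.8]
finger_gap: 0.8
```

>>> arm_command(rows=[-0.25,-2,0,0,0])

```text
clock: 5.15
eef_pos: [544.9, 106.2, 51.5]
eef_rot: [3.14, 0.0, 3.029]
wrist_force: [1.2, 8.4, -1.4]
finger_gap: 0.2
```

```bash
python3 - <<'E'
from g import *
st(); stop(); stop(n='scene')
E
```

```text
t 5.15 tcp [544.9 106.2  51.5] G [-10.  110.3] F [ 1.2  8.4 -1.4] Fy 8.45 gap 0.2 yaw 173.5
wrist stop gy [59.7 98. ]
scene stop gy [59.6 95.6]
scene knob 27 [13.3 77.8] z [89.1 91.6]
scene pipe gy [-174.1  -78.7]
```

The first notch is calibrated. The dip began at TCP y≈118, and the push resumed at ≈111 with the stop seated there. The middle notch should therefore be at TCP y≈71.

>>> arm_command(rows=[-0.25,-2,0,0,0,-0.25,-2,0,0,0,-0.25,-2,0,0,0,-0.25,-2,0,0,0,-0.4,-3,0,0,0])

```text
clock: 5.88
eef_pos: [543.5, 94.2, 51.5]
eef_rot: [3.141, 0.0, 3.029]
wrist_force: [0.5, 2.2, -1.8]
finger_gap: 0.6
```

>>> arm_command(rows=[-0.4,-3,0,0,0,-0.4,-3,0,0,0,-0.4,-3,0,0,0,-0.25,-2,0,0,0,0,0,0,0,0])

```text
clock: 6.5
eef_pos: [541.9, 83.1, 51.4]
eef_rot: [-3.141, -0.0, 3.029]
wrist_force: [0.5, 0.0, 1.1]
finger_gap: 0.3
```

```bash
python3 - <<'E'
from g import *
st(); stop(); stop(n='scene')
E
```

```text
t 6.5 tcp [541.9  83.1  51.4] G [-10.2  87. ] F [0.5 0.  1.1] Fy 0.09 gap 0.3 yaw 173.5
wrist stop gy [36.  74.4]
wrist pipe gy [-78.4 -75.2]
scene stop gy [35.2 72.5]
scene knob 27 [11.7 55.5] z [89.9 92.9]
scene pipe gy [-174.4  -78.9]
```

>>> arm_command(rows=[-0.25,-2,0,0,0])

```text
clock: 6.72
eef_pos: [541.6, 81.5, 51.4]
eef_rot: [3.141, -0.0, 3.029]
wrist_force: [1.1, 2.5, -0.8]
finger_gap: 0.5
```

>>> arm_command(rows=[-0.25,-2,0,0,0])

```text
clock: 6.85
eef_pos: [541.4, 79.4, 51.4]
eef_rot: [3.141, -0.0, 3.029]
wrist_force: [-0.5, 1.4, -0.2]
finger_gap: 0.4
```

>>> arm_command(rows=[-0.2,-1.5,0,0,0])

```text
clock: 6.98
eef_pos: [541.2, 77.7, 51.4]
eef_rot: [-3.141, -0.0, 3.029]
wrist_force: [-0.7, 0.8, 0.2]
finger_gap: 0.1
```

>>> arm_command(rows=[-0.2,-1.5,0,0,0])

```text
clock: 7.1
eef_pos: [541.1, 76.1, 51.4]
eef_rot: [-3.141, -0.0, 3.029]
wrist_force: [-0.7, -1.0, 0.6]
finger_gap: 0.3
```

>>> arm_command(rows=[-0.2,-1.5,0,0,0])

```text
clock: 7.22
eef_pos: [540.9, 74.6, 51.4]
eef_rot: [-3.141, 0.0, 3.029]
wrist_force: [0.2, 0.5, 0.2]
finger_gap: 0.4
```

```bash
python3 - <<'E'
from g import *
st(); stop(); stop(n='scene')
E
```

```text
t 7.225 tcp [540.9  74.6  51.4] G [-10.1  78.5] F [0.2 0.5 0.2] Fy 0.55 gap 0.4 yaw 173.5
wrist stop gy [23.8 62.3]
wrist pipe gy [-78.7 -75.6]
scene stop gy [22.7 60.3]
scene knob 24 [12.9 43.2] z [86.1 88.8]
scene pipe gy [-174.4  -78.6]
```

The stop dropped in: it is at 43.05 in the measured frame, matching the clip at 43.3, the knob's top is 4–5 mm lower, and it stands clear of the finger. Next I back off and rise. Before that I check how close the neighbours are to the pipe's far end.

>>> arm_command(rows=[0.6,5,0,0,0,1,8,0,0,0,0,0,30,0,0,0,0,40,0,0,0,0,40,0,0])

```text
clock: 7.95
eef_pos: [542.3, 88.5, 162.6]
eef_rot: [-3.142, -0.0, 3.029]
wrist_force: [0.3, -0.1, -0.1]
finger_gap: 0.4
```

>>> arm_command(rows=[-6.5,-29,0,0,0,-6.5,-29,0,0,0,-6.5,-29,0,0,0,-6.5,-29,0,0,0,-6.5,-29,0,0,0])

```text
clock: 8.57
eef_pos: [509.9, -57.5, 161.5]
eef_rot: [-3.142, 0.0, 3.029]
wrist_force: [0.1, -0.3, 0.0]
finger_gap: 0.3
```

>>> arm_command(rows=[-6.5,-29,0,0,0,-6.5,-29,0,0,0,-6.5,-29,0,0,0,-6.5,-29,0,0,0,-6.5,-29,0,0,0])

```text
clock: 9.2
eef_pos: [477.6, -202.6, 161.5]
eef_rot: [-3.142, 0.0, 3.029]
wrist_force: [0.0, 0.5, 0.1]
finger_gap: 0.3
```

>>> arm_command(rows=[0,0,0,0,0,0,0,0,0,0])

```text
clock: 9.45
eef_pos: [477.8, -201.3, 161.4]
eef_rot: [3.141, -0.0, 3.029]
wrist_force: [0.2, 0.4, 0.7]
finger_gap: 0.4
```

```bash
python3 - <<'E'
from g import *
st(); c=stop('w2.png'); stop(n='scene'); stop(n='side')
X=cloud(c); g=G(X); m=(X[...,2]>15)&(X[...,2]<100)&(c['z_map']>0)&(g[...,1]<-178)&(g[...,1]>-260)&(np.abs(g[...,0]+40)<50)
print(m.sum(), g[m][::200].round(0).tolist(), X[m][::200,2].round(0))
E
```

```text
t 9.45 tcp [ 477.8 -201.3  161.4] G [ -39.2 -203.1] F [0.2 0.4 0.7] Fy 0.47 gap 0.4 yaw 173.6
wrist stop gy [21.3 41.6]
wrist knob 36 [-1.2 35.5] z [80.7 83.6]
wrist pipe gy [-177.1  -79.3]
scene stop gy [22.9 60.3]
scene knob 25 [13.  43.3] z [86.5 88.7]
scene pipe gy [-173.3  -78.8]
side stop gy [25.2 62.8]
side knob 30 [ 5.3 46.8] z [86. 88.]
side pipe gy [-171.4  -75.7]
689 [[-62.0, -198.0], [-51.0, -196.0], [-29.0, -192.0], [-19.0, -189.0]] [16. 21. 19. 30.]
```

View pics/w2.png

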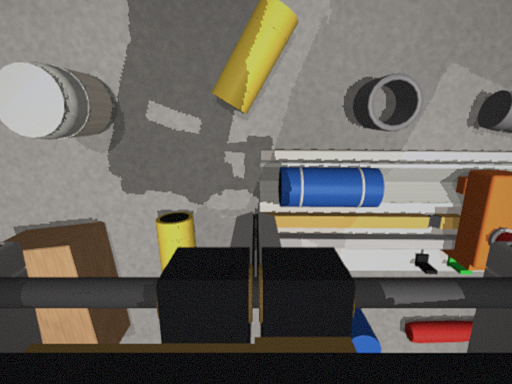

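The view is clear. The pipe lies at (335,187), with nothing near the finger's descent spot by its left end. A single finger would meet only the rim's top and might tip the pipe, so I'll turn 90° and push with two slightly opened fingers on either side of the rim, near axis height.

```bash
python3 -c "
from g import *
print(manip.read_state()['joints'].round(2))"
```

```text
[-0.47  0.28  1.68  0.    1.18 -1.93]
```

>>> arm_command(rows=[0,0,0,-10,5,0,0,0,-10,10,0,0,0,-10,15,0,0,0,-10,20,0,0,0,-10,20])

```text
clock: 10.22
eef_pos: [477.7, -201.5, 161.5]
eef_rot: [3.142, 0.0, 2.151]
wrist_force: [-0.3, 0.4, -0.2]
finger_gap: 19.9
```

>>> arm_command(rows=[0,0,0,-10,20,0,0,0,-10,20,0,0,0,-10,20,0,0,0,-10,20,0,0,0,0,20])

```text
clock: 10.85
eef_pos: [477.7, -201.6, 161.5]
eef_rot: [3.142, -0.0, 1.46]
wrist_force: [-0.4, 0.3, -0.2]
finger_gap: 19.8
```

>>> arm_command(rows=[-0.5,0,-40,0,20,0,0,-40,0,20,0,0,-25,0,20,0,0,-8,0,20,0,0,0,0,20])

```text
clock: 11.48
eef_pos: [477.2, -202.0, 48.8]
eef_rot: [3.142, 0.0, 1.46]
wrist_force: [0.1, -0.1, 0.9]
finger_gap: 20.0
```

```bash
python3 - <<'E'
from g import *
st(); stop('w3.png'); stop(n='scene'); stop(n='side')
E
```

```text
t 11.475 tcp [ 477.2 -202.    48.8] G [ -39.6 -203.9] F [ 0.1 -0.1  0.9] Fy -0.12 gap 20.0 yaw 83.7
wrist pipe gy [-175.6  -78.5]
scene stop gy [22.6 60.1]
scene knob 23 [13.3 43.1] z [86.5 88.9]
scene pipe gy [-174.   -78.3]
side stop gy [26.5 63.2]
side knob 29 [ 5.5 45.5] z [85.5 87.9]
side pipe gy [-174.9  -74.4]
```

View pics/w3.png

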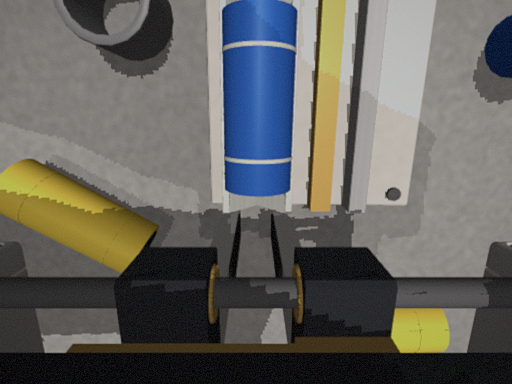

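The pipe is centred between the two fingers (columns 240–275 against pipe 224–297). Now I push along +y.

>>> arm_command(rows=[0.6,5,0,0,20,0.6,5,0,0,20,0.4,3,0,0,20,0.4,3,0,0,20,0.4,3,0,0,20])

```text
clock: 12.25
eef_pos: [479.5, -183.1, 48.5]
eef_rot: [3.141, 0.0, 1.458]
wrist_force: [-0.1, -0.7, -0.3]
finger_gap: 20.0
```

>>> arm_command(rows=[0.4,3,0,0,20,0.4,3,0,0,20,0.6,5,0,0,20,0.6,5,0,0,20,0.6,5,0,0,20])

```text
clock: 12.88
eef_pos: [482.1, -161.7, 48.5]
eef_rot: [-3.142, -0.0, 1.458]
wrist_force: [0.1, -1.4, 1.1]
finger_gap: 19.8
```

```bash
python3 - <<'E'
from g import *
st(); stop(); stop(n='scene'); stop(n='side')
E
```

```text
t 12.875 tcp [ 482.1 -161.7   48.5] G [ -39.7 -163.3] F [ 0.1 -1.4  1.1] Fy -1.38 gap 19.8 yaw 83.5
wrist pipe gy [-152.   -54.6]
scene stop gy [23.3 60. ]
scene knob 23 [12.3 43.1] z [84.8 87.4]
scene pipe gy [-152.3  -54.6]
side stop gy [25.4 63.3]
side knob 31 [ 5.5 45.9] z [85.6 88.1]
side pipe gy [-150.5  -52.2]
```

>>> arm_command(rows=[0.6,5,0,0,20,0.6,5,0,0,20,0.6,5,0,0,20,0.6,5,0,0,20,0.6,5,0,0,20])

```text
clock: 13.65
eef_pos: [485.1, -136.7, 48.5]
eef_rot: [3.141, 0.0, 1.458]
wrist_force: [-0.4, -1.7, 0.1]
finger_gap: 20.2
```

>>> arm_command(rows=[0.6,5,0,0,20,0.6,5,0,0,20,0.6,5,0,0,20,0.6,5,0,0,20,0.6,5,0,0,20])

```text
clock: 14.28
eef_pos: [488.1, -111.8, 48.5]
eef_rot: [3.141, 0.0, 1.458]
wrist_force: [0.0, -0.5, -0.4]
finger_gap: 20.2
```

>>> arm_command(rows=[0.6,5,0,0,20,0.5,4,0,0,20,0.4,3,0,0,20,0.2,2,0,0,20,0,0,0,0,20])

```text
clock: 14.9
eef_pos: [489.6, -97.9, 48.4]
eef_rot: [-3.141, -0.0, 1.458]
wrist_force: [-0.3, -1.1, -0.6]
finger_gap: 20.2
```

```bash
python3 - <<'E'
from g import *
st(); stop('w4.png'); stop(n='scene'); stop(n='side')
E
```

```text
t 14.9 tcp [489.6 -97.9  48.4] G [-40. -99.] F [-0.3 -1.1 -0.6] Fy -1.09 gap 20.2 yaw 83.5
wrist stop gy [21.4 24.8]
wrist knob 5 [-50.  -95.1] z [83.7 95.4]
wrist pipe gy [-87.5  10. ]
scene stop gy [22.8 60.2]
scene knob 23 [12.9 43.2] z [86.3 88.5]
scene pipe gy [-86.9   9.3]
side stop gy [23.5 63.1]
side knob 33 [ 5.4 45.1] z [85.9 88.6]
side pipe gy [-85.3  10.6]
```

>>> arm_command(rows=[0.2,2,0,0,20,0.2,2,0,0,20,0.2,2,0,0,20,0.2,1.5,0,0,20,0,0,0,0,20])

```text
clock: 15.68
eef_pos: [490.5, -90.4, 48.4]
eef_rot: [-3.142, -0.0, 1.458]
wrist_force: [0.6, -1.4, -0.4]
finger_gap: 19.8
```

```bash
python3 - <<'E'
from g import *
st(); stop(); stop(n='scene'); stop(n='side')
E
```

```text
t 15.675 tcp [490.5 -90.4  48.4] G [-40.  -91.5] F [ 0.6 -1.4 -0.4] Fy -1.33 gap 19.8 yaw 83.6
wrist stop gy [21.6 32.1]
wrist knob 8 [-50.1 -86.4] z [ 95.3 100.8]
wrist pipe gy [-80.1  17.5]
scene stop gy [22.8 60.2]
scene knob 25 [11.6 43.1] z [84.  87.3]
scene pipe gy [-78.6  16.5]
side stop gy [24.9 63.5]
side knob 33 [ 5.  46.1] z [86.  88.3]
side pipe gy [-79.   12.8]
```

>>> arm_command(rows=[0.1,1,0,0,20])

```text
clock: 15.95
eef_pos: [490.6, -89.7, 48.5]
eef_rot: [3.142, 0.0, 1.458]
wrist_force: [0.1, -1.7, -0.1]
finger_gap: 19.9
```

>>> arm_command(rows=[0.1,0.7,0,0,20])

```text
clock: 16.08
eef_pos: [490.7, -89.0, 48.4]
eef_rot: [-3.142, 0.0, 1.458]
wrist_force: [-0.9, -1.1, -0.4]
finger_gap: 19.8
```

>>> arm_command(rows=[0.1,0.7,0,0,20])

```text
clock: 16.2
eef_pos: [490.8, -88.2, 48.5]
eef_rot: [3.142, 0.0, 1.458]
wrist_force: [-0.8, -2.0, -0.9]
finger_gap: 20.1
```

>>> arm_command(rows=[0.1,0.7,0,0,20])

```text
clock: 16.32
eef_pos: [490.9, -87.5, 48.5]
eef_rot: [3.142, 0.0, 1.458]
wrist_force: [0.1, -1.2, -0.1]
finger_gap: 19.9
```

>>> arm_command(rows=[0.1,0.7,0,0,20])

```text
clock: 16.45
eef_pos: [491.0, -86.8, 48.5]
eef_rot: [-3.142, 0.0, 1.458]
wrist_force: [0.0, -3.1, 0.6]
finger_gap: 20.2
```

>>> arm_command(rows=[0.05,0.4,0,0,20])

```text
clock: 16.58
eef_pos: [491.0, -86.7, 48.4]
eef_rot: [-3.142, 0.001, 1.458]
wrist_force: [-1.2, -5.8, 0.4]
finger_gap: 19.8
```

```bash
python3 - <<'E'
from g import *
st(); stop(); stop(n='scene'); stop(n='side'); st()
E
```

```text
t 16.575 tcp [491.  -86.7  48.4] G [-40.  -87.7] F [-1.2 -5.8  0.4] Fy -5.88 gap 19.8 yaw 83.5
wrist stop gy [21.7 35.7]
wrist knob 9 [-30.7 -78.5] z [83.3 97.2]
wrist pipe gy [-76.5  21.1]
scene stop gy [22.7 60.2]
scene knob 23 [12.1 43.1] z [86.  87.7]
scene pipe gy [-75.   17.2]
side stop gy [24.8 63.6]
side knob 31 [ 5.2 47. ] z [86.3 87.4]
side pipe gy [-76.   12.8]
t 16.725 tcp [491.  -86.7  48.5] G [-40.  -87.7] F [-0.5 -5.4  0. ] Fy -5.43 gap 20.1 yaw 83.5
```

The force rose from about 1.4 N to 5.5 N with the arm halted, and the stop did not move: the pipe is against the seated stop. I back off, rise and check.

>>> arm_command(rows=[-0.1,-1,0,0,20,-0.4,-3,0,0,20,-1.2,-10,0,0,20,-1.2,-10,0,0,20,-1.2,-10,0,0,20])

```text
clock: 17.35
eef_pos: [486.9, -121.3, 48.5]
eef_rot: [3.141, -0.0, 1.458]
wrist_force: [1.0, 0.1, 0.6]
finger_gap: 20.3
```

>>> arm_command(rows=[0,0,30,0,20,0,0,40,0,20,0,0,40,0,20,0,0,40,0,20,0,0,0,0,20])

```text
clock: 17.98
eef_pos: [487.9, -121.2, 201.2]
eef_rot: [3.137, 0.001, 1.458]
wrist_force: [0.2, 0.7, -0.5]
finger_gap: 20.0
```

```bash
python3 - <<'E'
from g import *
st(); c=stop(); s=stop(n='scene'); e=stop(n='side')
a=cv2.resize(s['image'][150:250,170:340],None,fx=3,fy=3,interpolation=cv2.INTER_CUBIC)
w=cv2.resize(c['image'],(400,300)); v=cv2.resize(e['image'][150:280,200:330],(300,300),interpolation=cv2.INTER_CUBIC)
o=np.zeros((600,700,3),np.uint8);o[:300,:510]=a;o[300:,:400]=w;o[300:,400:]=v
cv2.imwrite('pics/fin.png',o)
E
```

```text
t 17.975 tcp [ 487.9 -121.2  201.2] G [ -38.9 -122.4] F [ 0.2  0.7 -0.5] Fy 0.76 gap 20.0 yaw 83.5
wrist stop gy [21.3 54.4]
wrist knob 284 [ 6.2 40. ] z [86.3 87.3]
wrist pipe gy [-76.5  20.8]
scene stop gy [22.9 60. ]
scene knob 23 [13.  43.3] z [85.8 89. ]
scene pipe gy [-75.2  17.5]
side stop gy [25.3 62.8]
side knob 32 [ 5.3 46.1] z [85.4 87.9]
side pipe gy [-74.8  12.9]
```

View pics/fin.png

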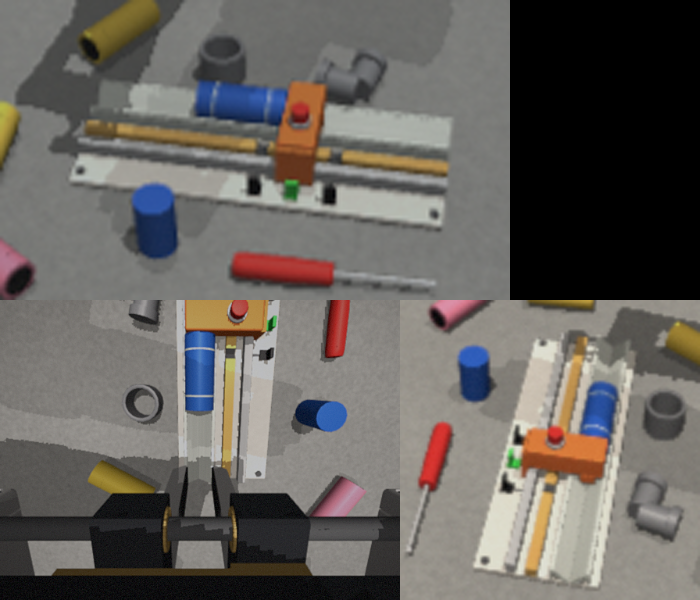

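The views show the stop beside the green clip (scene crop (298,130), clip (291,190)) with the pipe's end against it at (285,105). The bystanders look unmoved and the robot is clear. I hand in the job.

```bash
python3 -c "
from cell import manip
print(manip.sign_off())"
```

```text
the job is handed in; nothing more can be done
None
```

The job is done and handed in at about 18 s of the 58 s allowed. The orange stop sits in the middle notch beside the green clip, and the blue pipe's end rests against it.

- **Stop:** I pushed it with closed fingers past the first notch, where the force peaked at about 10 N. It then dropped into the middle notch: the knob's top fell from about 92 to 87 mm, and the stop's centre measured 43 mm in my gauge frame, against 43.3 mm for the clip. Both should be 40 mm, so my frame has about a 3 mm offset.
- **Pipe:** I pushed it with two slightly opened fingers until the force rose from about 1.4 to 5.5 N without moving the stop.
- **Last checks:** After backing off, the wrist camera put the pipe's end at 20.8 mm and the stop's face at 21.3 mm, so they are touching within measurement error. The stop was still seated, the bystanders looked unmoved, and the robot was clear.
- **Disagreements:** The scene and side cameras put the pipe's end at 17.5 and 12.9 mm, I think because the stop hides part of the pipe there. I relied on the force rise and the wrist view for contact.

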